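Stroke and hold the long hand lever against its stop

TASK

Check the hand lever on the test stand with the longer lever: with the outside of the fingers, press the lever in until it meets its stop short of the bar, let it spring all the way out with the fingers off it, then press it in to the stop again and finish while holding it there, so that a colleague can measure the gap. Use ordinary finger force, without pinching or hooking the lever or touching the bar. Leave the short lever and the loose things on the bench alone.

Things in the scene. Friction and masses are not known exactly. Their poses are not given: they have to be found in the camera images.
- long_stand: Fixed stand of the long lever, base plate x -80 to 50, y -110 to 110 mm, 12 mm thick, nothing above 115 mm; origin on the bench, z up. The bar runs along y at x = 0, axis 90 mm high, grip 32 mm thick, y -110 to 117 mm; clamps on it at y = -22 and -94 mm. The lever is on the -x (robot) side: vertical pivot at x = -45, y = -58 mm, blade reaching towards +y; pressing moves it to +x.
- long_lever (a joint): Angle of the long lever about its vertical pivot, rad: 0 = fully out (its spring returns it), 0.30 = in against the rigid stop, still clear of the bar by about 6 mm at the tip and 20 mm at the press point. Positive is clockwise seen from above. The spring resists with about 1.5 N at the press point when out, 5 N at the stop.
- press_point (a point): Point on the outer face (away from the bar) of the long lever, at mid height, 90 mm above the bench; with the lever out it is 115 mm to the stand's +y of the pivot and 35.5 mm to its -x. It moves with the lever; its axes are the stand's, turned by the lever angle: press along its +x. The blade is 8 mm thick, 16 mm high (82 to 98 mm above the bench); before it nothing is over 45 mm high.
- long_tip (a point): Centre of the 19 mm ball at the free end of the long lever, 148 mm along the stand's +y from the pivot.
- short_stand: The other test stand, the same in all but the lever, which ends 78 mm from its pivot instead of 148 mm. Same origin and axes.
- short_lever (a joint): Angle of the short lever, rad, 0 = fully out, up to 0.30 pressed in. It must stay out.
- short_tip (a point): Centre of the 19 mm ball at the free end of the short lever.
- setting_master: Loose stepped steel cylinder, 30 mm diameter, 43 mm high, upright; origin under its centre. Bystander.
- ring_gauge: Loose steel ring with knurled rim, 46 mm diameter, 14 mm high, lying flat; origin under its centre. Bystander.
- oil_bottle: Loose small oil bottle, 36 mm diameter, 98 mm high, upright; origin under its centre. Bystander.
- plug_gauge: Loose steel plug gauge with six-sided handle, 98 mm long along its y, 16 mm high, lying; origin under its centre. Bystander.
- tape_roll: Loose roll of tape, 66 mm diameter, 18 mm high, lying flat; origin under its centre. Bystander.

How it is judged (in metres and radians):
On the way, in this order (a step that is already met when the one before it is completed fails the run):
1. the fingers press the long lever in to its stop (value of joint long_lever above 0.27 rad and contact force between the fingers and long_lever above 2.5 N), for 0.2 s.
2. the long lever is let go and has sprung fully out (value of joint long_lever below 0.03 rad and contact force between the fingers and long_lever below 0.3 N), for 0.2 s.
At the end, for the whole second after the job is handed in: the long lever is held in against its stop a second time (joint above 0.27 of 0.30 rad) by the fingers, with more than 2.5 N on it, and the short lever is out (below 0.03 rad) (all of step 1 and value of joint short_lever below 0.03 rad); the arm keeps its last pose, push and grip.
It fails at once if the lever is pressed with more than 45 N (contact force between the fingers and long_lever above 45 N).
It fails at once if a finger is behind the long lever (hooked or pinched) (contact force between the fingers and long_lever_c5 above 0.5 N or contact force between the fingers and long_lever_c6 above 0.5 N).
It fails at once if the fingers touch the bar (contact force between the fingers and long_stand_c0 above 1 N or contact force between the fingers and long_stand_c1 above 1 N).
It fails at once if the short lever is pressed in (value of joint short_lever above 0.06 rad).
It fails at once if a loose gauge, bottle or tape roll is moved more than 20 mm, lifted or tipped over (distance of any of setting_master, ring_gauge, oil_bottle, plug_gauge, tape_roll from where it was at the start of the episode above 0.02 m or angle between any of oil_bottle, setting_master's own z axis and vertical above 0.4 rad).
It also fails if it takes over 38 s, if anything falls off the work surface, if the arm or the gripper's body presses on something with over 40 N, if the wrist force passes 120 N, or if a joint passes its speed limit or range.

ROBOT

A 7-joint arm with a two-finger parallel gripper is mounted at the origin on the work surface; the furniture and walls round the work are solid. World frame = base frame: x ahead of the robot, y to its left, z up, the work surface at z = 0. Lengths are in mm, angles in rad, forces in N, time in s.
With the tool pointing down it reaches from about 400 to 900 mm from the base axis. Payload 5.6 kg.
Tool frame: the origin (TCP) lies on the centre line of the jaws, within the pads' length; the fingertips stand ctrl.tip_extent ahead of it and the grasp point (between the pads) lies 2 mm behind it (ctrl.tip_extent is the distance from the TCP to the fingertips, in mm); z points along the fingers, y is the line along which they close (so a half turn about z gives the same grasp; the last joint's range is limited). The gripper opens to 92 mm and grips with 3 to 60 N. Pads are 20 mm wide; open, the fingers measure 128 mm over their backs; the gripper's body (75 mm by 189 mm) begins 69 mm behind the grasp point.
Start: joints at [-1.196, 0.468, -0.012, 1.603, 0.006, 1.071, -0.056], TCP at [263.778, 594.079, 231.592] pointing down, gripper open.
Joint ranges: [-2.53, 2.53], [-0.31, 2.02], [-1.57, 1.55], [0.28, 2.44], [-1.29, 4.43], [0.15, 1.84], [-2.92, 2.92]. Speed limits (rad/s): [2.57, 2.57, 3.14, 3.14, 3.14, 3.14, 3.14].

INTERFACE

Orientations are given as [roll, pitch, yaw] about the fixed x, y, z axes, in that order (R = Rz(yaw) Ry(pitch) Rx(roll)).
In Python, from rig import ctrl gives the robot as it stands. The module is installed in compiled form; this text tells all that it offers.
- The arm moves only by the shell command python3 -m jog 'ROWS' [FORCE]. ROWS is a JSON object of lists of equal length, an entry for each row: "linear": the shift along the world's x, y, z as a fraction of full scale, a list of three; "roll": the turn about the world's z as a fraction of full scale; "grip": the closure, from -1 (fully open) to 1 (shut). In form: {"linear": [[tx, ty, tz], ...], "roll": [roll, ...], "grip": [grip, ...]}. A call has 1 to 5 rows; each row is the pose to reach, as a shift and turn from the pose commanded when the call began, turning the shorter way round; what a row does not reach only later rows make up. Full scale, the value 1, is 150 mm for a shift and 180 degrees for a turn. A row lasts 1/8 s, in which the tool goes at most 62.5 mm and 10.7 degrees, less where a joint would pass 70% of its speed; a pose out of reach is approached as far as the arm can. A call with a number of a shift or a turn outside -1 to 1 is refused whole. A call with a gripper value outside its range is refused whole. The fingers move at their own pace and stop on an object; FORCE is the grip in N (left out, the last holds). Time passes only in rows, so rows that repeat a pose let the fingers close. It gives the time, the measured TCP pose, the force, the opening and the grip force at its end, in the units of the state.
- ctrl.observe(): the state, without advancing time (a new reading comes with each control period).
- ctrl.read_camera(name): name is "scene" or "top"; returns a dict with "img" (384x512x3 uint8, blue, green, red), "fx", "fy", "cx", "cy" (pixels), "R" (3x3) and "t" (3): a world point X has camera coordinates R X + t. Camera axes: x right, y down, z forward; pixel columns grow to the right and rows downward; lengths in mm; the calibration is good to about 2 mm. A picture is of the moment at which its call begins. There is no depth.
- ctrl.sign_off(): hands the job in; it is judged then, once.
The state is a dict: "time_s": time; "joint_positions": joint angles; "joint_velocities": joint speeds; "joint_torque": joint torques, N m; "tool_pos": TCP position; "tcp_rot": TCP orientation; "force": force on the tool from outside, world axes, zero at the start; "moment": the same for the moment, N m; "width": finger opening in mm; "grip_force": force on a finger pad.
Only numpy, scipy, OpenCV 4.12 (cv2) and the standard library are available. Lean on these libraries where they do the work, as an engineer would, in place of code of your own. Each camera call takes 0.05 s, during which the arm holds its last target. There are 200 camera calls.

## Working session

There is one attempt and no reset: what is moved stays moved. The work goes in short steps, Python scripts to look and compute and a shell command to move; the robot and the scene stay as the last step left them, time stands still between calls to the robot, and variables do not carry over. Pictures are saved under pics/ and viewed, at most 10 in all, crops included, and the job is handed in when it is done.

```bash
mkdir -p pics; python3 - <<'E'
from rig import ctrl
import cv2
for n in("scene","top"):
    c=ctrl.read_camera(n); cv2.imwrite(f"pics/{n}0.png",cv2.resize(c["img"],(800,600),interpolation=cv2.INTER_CUBIC))
    print(n,c["fx"],c["cx"],c["cy"],c["R"],c["t"])
print(ctrl.tip_extent,ctrl.observe())
E
```

```text
scene 371.6019313622911 251.39730500103948 193.87077970125597 [[ 0.99798503  0.06342738  0.00168804]
 [ 0.03936593 -0.59809182 -0.80046018]
 [-0.0497615   0.79891373 -0.59938356]] [-506.73777861   18.5704034   969.41338834]
top 363.1506356112445 248.45883934844693 186.14492333714222 [[ 0.15368048 -0.98811935 -0.00156799]
 [-0.96274312 -0.14937606 -0.22541623]
 [ 0.22250392  0.03615165 -0.97426129]] [-86.23271776 513.68152242 849.64693074]
17.0 {'time_s': 0.1, 'joint_positions': array([-1.19598793,  0.46827813, -0.01159442,  1.60347211,  0.00601416,
        1.0714085 , -0.05629351]), 'joint_velocities': array([ 4.89788624e-05, -8.67404598e-04,  5.18262984e-04, -2.18451088e-03,
       -1.29252942e-03,  2.71614702e-04, -5.64398162e-04]), 'joint_torque': array([ 7.84591157e-04, -5.21644127e+01, -1.24822446e-02, -2.44367266e+01,
       -5.67436474e-02,  1.40340388e-02,  6.73124396e-05]), 'tool_pos': array([263.61925407, 593.62788126, 230.76730815]), 'tcp_rot': array([-3.14006594e+00,  1.28307767e-04,  2.72372537e+00]), 'force': array([-0.66416957,  0.16642697,  0.4467203 ]), 'moment': array([ 0.00745653, -0.00688428, -0.04551082]), 'grip_force': 0.0, 'width': 91.89524728255223}
```

View pics/scene0.png

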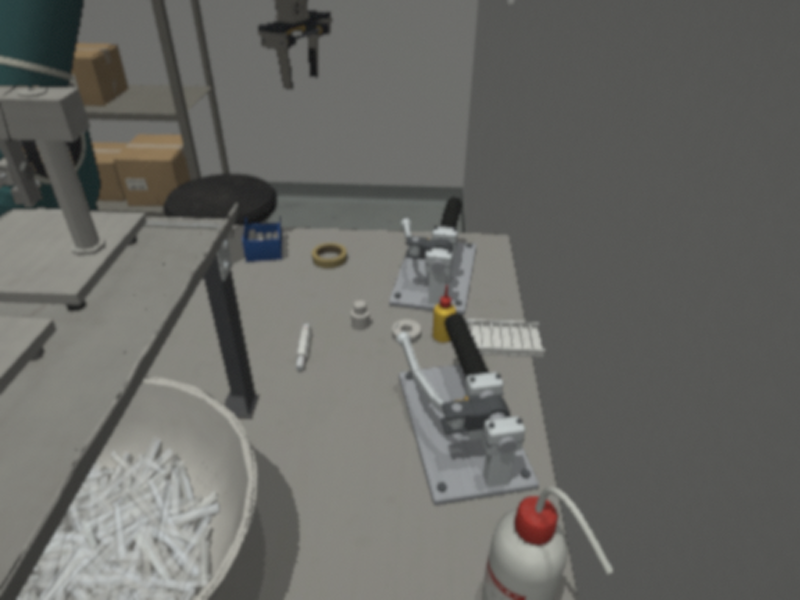

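View pics/top0.png

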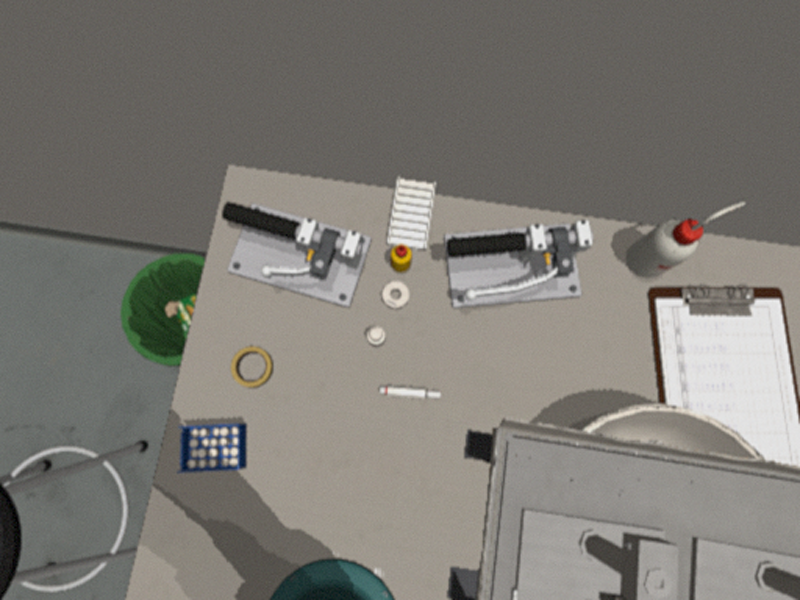

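The top view shows the long-lever stand at right (ball near (472,294), bar 450–590 × 240) and the short one at left (ball (267,271)). In the scene view the long stand is the near one (ball near (404,338)). I'll take closer crops.

```bash
python3 - <<'E'
import cv2
from rig import ctrl
for n,(u0,v0) in (("top",(270,130)),("scene",(240,185))):
    im=ctrl.read_camera(n)["img"]; c=im[v0:v0+140,u0:u0+130]
    cv2.imwrite(f"pics/{n}c.png",cv2.resize(c,None,fx=4.2,fy=4.2,interpolation=cv2.INTER_CUBIC))
E
```

```text
(no output)
```

View pics/topc.png

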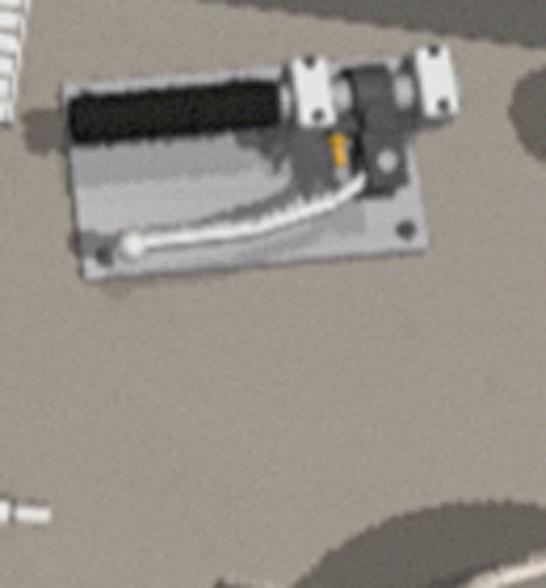

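View pics/scenec.png

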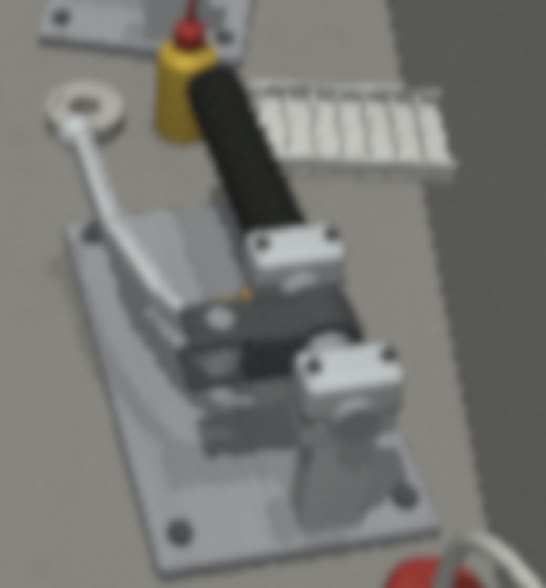

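Top crop: plate corners are at (83,279), (428,246) and (65,83), the ball at (132,244), and the pivot pin at (387,160). Scene crop: corners are at (68,232), (162,573) and (440,535), the ball at (73,128), and the pivot pin at (217,317).

```bash
cat > fit.py <<'E'
import numpy as np
from rig import ctrl
from scipy.optimize import least_squares
C={n:ctrl.read_camera(n) for n in("top","scene")}
def proj(c,X):
    p=X@c["R"].T+c["t"]; return np.c_[c["fx"]*p[:,0]/p[:,2]+c["cx"],c["fy"]*p[:,1]/p[:,2]+c["cy"]]
def inv(c,uv,z):
    d=np.array([(uv[0]-c["cx"])/c["fx"],(uv[1]-c["cy"])/c["fy"],1])@c["R"]; o=-c["R"].T@c["t"]
    return o+d*(z-o[2])/d[2]
def tri(u1,u2):
    f=lambda X:np.r_[(proj(C["top"],X[None])-u1)[0],(proj(C["scene"],X[None])-u2)[0]]
    r=least_squares(f,[700,0,50]); return r.x,r.fun
px=lambda L,o:(np.array(L,float)+.5)/4.2-.5+o
E
python3 - <<'E'
from fit import *
np.set_printoptions(precision=1,suppress=True)
T=px([(83,279),(428,246),(65,83),(132,244)],(270,130)); S=px([(68,232),(162,573),(440,535),(73,128)],(240,185))
PT=np.array([[-80,110,12],[-80,-110,12],[50,110,12],[-45,-58+148,90]],float)
PS=np.array([[-80,110,12],[-80,-110,12],[50,-110,12],[-45,-58+148,90]],float)
print("ball",tri(T[3],S[3])); print("cornerA",tri(T[0],S[0])); print("cornerB",tri(T[1],S[1]))
def W(p,L):
    c,s=np.cos(p[2]),np.sin(p[2]); return L@np.array([[c,-s,0],[s,c,0],[0,0,1]]).T+[p[0],p[1],0]
# ball x unknown (p[3])
def f(p):
    a=PT.copy();b=PS.copy();a[3,0]=b[3,0]=p[3]
    return np.r_[(proj(C["top"],W(p,a))-T).ravel(),(proj(C["scene"],W(p,b))-S).ravel()]
r=least_squares(f,[800,0,0,-80]);print(np.round(r.x,3),r.fun)
p=r.x
for nm,L in(("press",[-80.5,57,90]),("ball",[p[3],90,90]),("pivot",[-45,-58,105]),("barend",[0,117,90])):
    print(nm,W(p,np.array([L],float)))
for nm,uv,z in(("ring",(397,295),14),("bottle top",(401,249),95),("master",(376,335),43),("plugL",(380,390),8),("plugR",(440,395),8),("shortball",(267,271),90),("shelf cornerz0",(490,425),0),("shelf z200",(500,425),200),("base?",(640,580),100)):
    print(nm,inv(C["top"],(np.array(uv)+.5)*.64-.5,z))
E
```

```text
ball (array([ 528.1, -133.1,   93. ]), array([ 0. ,  0.2,  0.1, -0. ]))
cornerA (array([ 524.5, -115. ,    3.4]), array([-0. , -0.4, -0.3,  0.1]))
cornerB (array([ 577.2, -326.6,    6.7]), array([-0. , -0.1, -0. ,  0. ]))
[ 626.9 -204.1    0.2  -79.1] [ 0.6 -0.6  1.8  0.6 -0.3 -1.   0.7  0.2 -0.8 -2.4 -1.3 -0.3  1.  -1.7
  0.5  1.7]
press [[ 535.3 -167.5   90. ]]
ball [[ 529.  -135.1   90. ]]
pivot [[ 596.6 -271.   105. ]]
barend [[599.6 -90.4  90. ]]
ring [526.6 -19.8  14. ]
bottle top [582.2 -16.6  95. ]
master [450.1   2.9  43. ]
plugL [367.2 -16.2   8. ]
plugR [ 374.2 -113.7    8. ]
shortball [516.4 184.4  90. ]
shelf cornerz0 [ 339.7 -200.6    0. ]
shelf z200 [ 337.2 -179.   200. ]
base? [ 164.3 -409.1  100. ]
```

```bash
python3 - <<'E'
from fit import *
np.set_printoptions(precision=1,suppress=True)
g=lambda a:(np.array(a)+.5)*.64-.5
print("shelf corner",tri(g((502,424)),g((238,207))))
for X in([0,0,0],[0,0,300],[264,594,230]): print(X,[(proj(C[n],np.array([X],float))[0]+.5)/.64-.5 for n in C])
print("table/wall edge",tri(g((228,166)),g((510,234))))
T=px([(83,279),(428,246),(65,83),(132,244),(387,160)],(270,130)); S=px([(68,232),(162,573),(440,535),(73,128),(217,317)],(240,185))
print("pivot",tri(T[4],S[4]))
PT=np.array([[-80,110,0],[-80,-110,0],[50,110,0],[0,90,90],[-45,-58,0]],float)
PS=PT.copy();PS[2,1]=-110
def W(p,L):
    c,s=np.cos(p[2]),np.sin(p[2]); return L@np.array([[c,-s,0],[s,c,0],[0,0,1]]).T+[p[0],p[1],0]
def f(p):
    a=PT.copy();b=PS.copy();a[3,0]=b[3,0]=p[3];a[:3,2]=b[:3,2]=p[4];a[4,2]=b[4,2]=p[5]
    return np.r_[(proj(C["top"],W(p,a))-T).ravel(),(proj(C["scene"],W(p,b))-S).ravel()]
r=least_squares(f,[600,-200,.2,-80,5,105],loss="soft_l1");print(np.round(r.x,3),f(r.x))
p=r.x
for nm,L in(("press",[-80.5,57,90]),("ball",[p[3],90,90]),("pivot",[-45,-58,p[5]])): print(nm,W(p,np.array([L],float)))
E
```

```text
shelf corner (array([ 340.3, -162.1,  294.2]), array([-0.5, -2.4, -2.4,  0.3]))
[0, 0, 0] [array([330.9, 634.2]), array([ 89.6, 314.3])]
[0, 0, 300] [array([300.2, 745.2]), array([ 20.8, 140.3])]
[264, 594, 230] [array([-120.4,  386.8]), array([300.9,  74. ])]
table/wall edge (array([723.7, 318.9,  -4.2]), array([ 0.1, -1.2, -1.3,  0.5]))
pivot (array([ 595.9, -269.1,  106.5]), array([ 0. ,  0.1,  0.1, -0. ]))
[ 627.2 -202.1    0.2  -79.8    4.7  106.1] [-0.4 -0.3  0.1  0.9 -1.3 -0.3 -0.   0.3 -0.  -0.3 -0.6 -0.7 -1.2  1.1
  0.5 -0.2  0.3  1.1  0.7  0.1]
press [[ 535.6 -165.5   90. ]]
ball [[ 528.6 -133.3   90. ]]
pivot [[ 597.1 -269.   106.1]]
```

Height, plate and ball checks all fit: ball z is 93, pivot top 106, and stand yaw about 0.235. The press point is at (535.6, -165.5, 90) with the lever out and about (569, -152) at the stop. I'll close the gripper, stay high, swing to about (489, -176) and turn about -63°, so that a finger back faces +x.

```bash
python3 -m jog '{"linear":[[0.7,-1,0],[0.7,-1,0],[0.7,-1,0],[0.7,-1,0]],"roll":[-0.15,-0.15,-0.15,-0.15],"grip":[1,1,1,1]}' 20
python3 -m jog '{"linear":[[0.6,-1,0],[0.6,-1,0],[0.6,-1,0],[0.6,-1,0]],"roll":[-0.15,-0.15,-0.15,-0.15],"grip":[1,1,1,1]}'
python3 -m jog '{"linear":[[0.1,-1,0],[0.1,-1,0],[0.1,-1,0]],"roll":[-0.05,-0.05,-0.05],"grip":[1,1,1]}'
python3 -m jog '{"linear":[[0,-1,0],[0,-1,0],[0,-1,0]],"roll":[0,0,0],"grip":[1,1,1]}'
```

```text
time_s: 0.9
tool_pos: [372.7, 439.6, 232.1]
tcp_rot: [3.141, 0.002, 2.243]
force: [0.6, 0.0, -0.2]
width: 53.8
grip_force: 0.0
time_s: 1.4
tool_pos: [460.7, 291.3, 232.0]
tcp_rot: [3.141, 0.001, 1.775]
force: [-0.3, 0.2, 0.0]
width: 14.1
grip_force: 0.0
time_s: 1.78
tool_pos: [473.7, 142.7, 231.8]
tcp_rot: [3.141, -0.0, 1.624]
force: [0.6, 0.2, 0.2]
width: 0.2
grip_force: 0.0
time_s: 2.15
tool_pos: [473.9, -7.4, 231.9]
tcp_rot: [3.141, -0.0, 1.624]
force: [-0.1, 1.0, -0.1]
width: 0.7
grip_force: 0.0
```

```bash
python3 -m jog '{"linear":[[0.05,-1,0],[0.05,-1,0],[0.05,-1,0],[0.05,-1,0]],"roll":[0,0,0,0],"grip":[1,1,1,1]}'
python3 -m jog '{"linear":[[0.0,-0.1,-0.3],[0,-0.1,-0.6],[0,-0.1,-0.8],[0,-0.1,-0.93],[0,-0.1,-0.93]],"roll":[0,0,0,0,0],"grip":[1,1,1,1,1]}'
python3 - <<'E'
from rig import ctrl
import cv2,numpy as np
a=ctrl.read_camera("top")["img"][130:270,270:400];b=ctrl.read_camera("scene")["img"][145:285,210:340]
cv2.imwrite("pics/pre.png",cv2.resize(np.hstack([a,b]),None,fx=3,fy=3,interpolation=cv2.INTER_CUBIC))
E
```

```text
time_s: 2.65
tool_pos: [481.9, -156.1, 231.6]
tcp_rot: [3.141, 0.0, 1.624]
force: [0.8, 0.4, 0.5]
width: 0.5
grip_force: 0.0
time_s: 3.28
tool_pos: [481.0, -167.9, 90.7]
tcp_rot: [-3.138, -0.002, 1.628]
force: [0.2, 0.8, 0.4]
width: 0.9
grip_force: 0.0
```

View pics/pre.png

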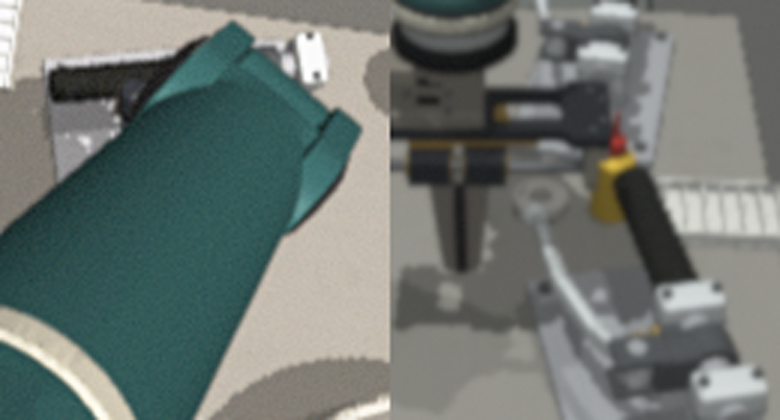

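The closed fingers stand clear on the robot side of the lever (tip near (458,268) in the right half). The lever is out. Next I approach in small steps and watch the force.

```bash
python3 -m jog '{"linear":[[0.08,0,0],[0.16,0,0],[0.22,0.0,0],[0.26,0.01,0]],"roll":[0,0,0,0],"grip":[1,1,1,1]}'
python3 -m jog '{"linear":[[0.03,0.01,0],[0.06,0.02,0],[0.08,0.025,0],[0.08,0.025,0]],"roll":[0,0,0,0],"grip":[1,1,1,1]}'
python3 -m jog '{"linear":[[0.03,0.01,0],[0.06,0.025,0],[0.08,0.03,0],[0.08,0.03,0]],"roll":[0,0,0,0],"grip":[1,1,1,1]}'
```

```text
time_s: 3.88
tool_pos: [520.8, -169.5, 92.1]
tcp_rot: [-3.141, 0.0, 1.624]
force: [-2.5, 0.8, 0.6]
width: 0.3
grip_force: 0.9
time_s: 4.38
tool_pos: [531.8, -165.2, 91.7]
tcp_rot: [-3.14, -0.001, 1.625]
force: [-4.1, 1.9, -0.1]
width: 0.3
grip_force: 1.5
time_s: 4.88
tool_pos: [544.1, -161.0, 91.8]
tcp_rot: [-3.141, -0.0, 1.624]
force: [-4.6, 2.1, -1.4]
width: 0.1
grip_force: 2.1
```

```bash
python3 -m jog '{"linear":[[0.02,0.01,0],[0.04,0.02,0],[0.04,0.02,0]],"roll":[0,0,0],"grip":[1,1,1]}'
python3 -m jog '{"linear":[[0.01,0.005,0],[0.02,0.01,0],[0.02,0.01,0]],"roll":[0,0,0],"grip":[1,1,1]}'
```

```text
time_s: 5.25
tool_pos: [550.3, -158.7, 92.0]
tcp_rot: [-3.141, 0.001, 1.624]
force: [-4.2, -1.6, -2.5]
width: 0.5
grip_force: 2.1
time_s: 5.62
tool_pos: [553.0, -157.7, 92.2]
tcp_rot: [-3.141, 0.001, 1.623]
force: [-5.0, -1.4, -1.6]
width: 0.5
grip_force: 2.5
```

```bash
for i in 1; do python3 -m jog '{"linear":[[0.01,0.003,0],[0.015,0.005,0],[0.015,0.005,0]],"roll":[0,0,0],"grip":[1,1,1]}'; done
python3 -m jog '{"linear":[[0.01,0.003,0],[0.015,0.005,0],[0.015,0.005,0]],"roll":[0,0,0],"grip":[1,1,1]}'
```

```text
time_s: 6.0
tool_pos: [553.5, -157.5, 92.0]
tcp_rot: [-3.138, 0.001, 1.622]
force: [-9.4, -3.6, 2.1]
width: 0.7
grip_force: 4.8
time_s: 6.38
tool_pos: [553.9, -157.4, 91.9]
tcp_rot: [-3.135, 0.0, 1.621]
force: [-13.8, -3.3, 6.0]
width: 0.3
grip_force: 7.3
```

The force rises while the position stalls at x ≈ 553.5, so the lever is on its stop. I'll look to confirm.

```bash
python3 - <<'E'
from rig import ctrl
import cv2
cv2.imwrite("pics/press1.png",cv2.resize(ctrl.read_camera("scene")["img"][160:300,220:350],None,fx=4.2,fy=4.2,interpolation=cv2.INTER_CUBIC))
print(ctrl.observe()["force"])
E
```

```text
[-12.63584568  -2.96252769   3.97062192]
```

View pics/press1.png

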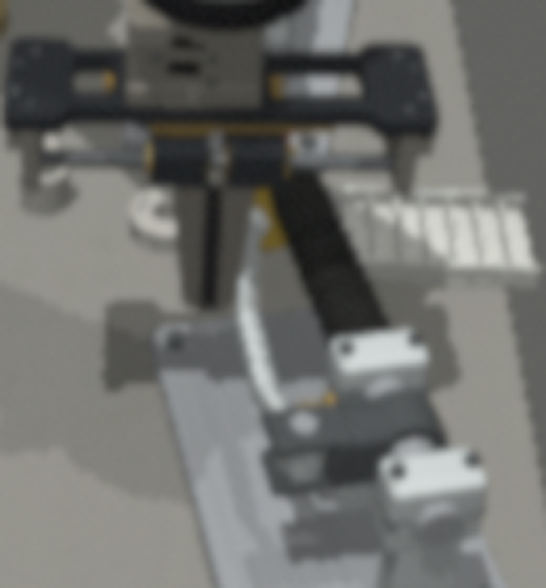

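The lever (ball at (258,222)) is in next to the bar, with the finger only on its outer face. Now I release it fully and check.

```bash
python3 -m jog '{"linear":[[-0.1,-0.03,0],[-0.2,-0.06,0],[-0.3,-0.09,0],[-0.4,-0.1,0],[-0.44,-0.1,0]],"roll":[0,0,0,0,0],"grip":[1,1,1,1,1]}'
python3 -m jog '{"linear":[[0,0,0],[0,0,0],[0,0,0],[0,0,0],[0,0,0]],"roll":[0,0,0,0,0],"grip":[1,1,1,1,1]}'
python3 - <<'E'
from rig import ctrl
import cv2
cv2.imwrite("pics/out.png",cv2.resize(ctrl.read_camera("scene")["img"][160:300,220:350],None,fx=4.2,fy=4.2,interpolation=cv2.INTER_CUBIC))
E
```

```text
time_s: 7.05
tool_pos: [491.3, -170.0, 92.4]
tcp_rot: [3.141, -0.0, 1.624]
force: [0.5, 0.5, 0.4]
width: 0.3
grip_force: 0.0
time_s: 7.68
tool_pos: [491.9, -170.2, 92.0]
tcp_rot: [-3.142, 0.0, 1.624]
force: [0.6, 0.7, -0.5]
width: 0.2
grip_force: 0.0
```

View pics/out.png

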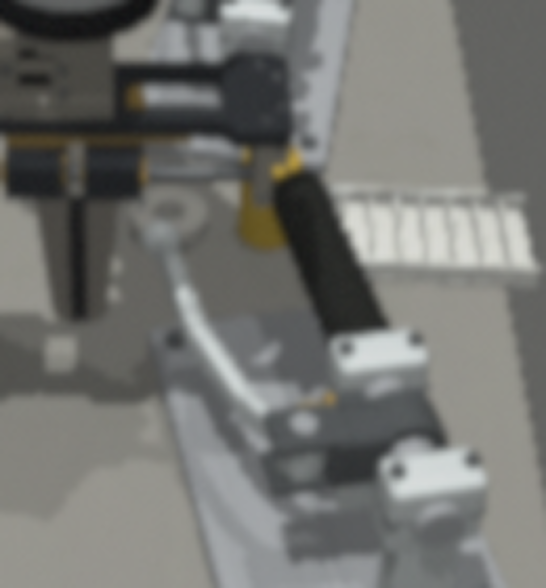

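The lever is fully out again: the ball is at full-image (257.6,215.5), against (257.4,215.5) at the start, with a clear gap to the fingers. Second press now.

```bash
python3 -m jog '{"linear":[[0.08,0,0],[0.14,0,0],[0.18,0.0,0],[0.22,0.02,0],[0.26,0.035,0]],"roll":[0,0,0,0,0],"grip":[1,1,1,1,1]}'
python3 -m jog '{"linear":[[0.03,0.01,0],[0.06,0.025,0],[0.09,0.035,0],[0.12,0.05,0],[0.14,0.055,0]],"roll":[0,0,0,0,0],"grip":[1,1,1,1,1]}'
python3 -m jog '{"linear":[[0.02,0.005,0],[0.04,0.01,0],[0.04,0.01,0],[0.04,0.01,0],[0.04,0.01,0]],"roll":[0,0,0,0,0],"grip":[1,1,1,1,1]}'
```

```text
time_s: 8.35
tool_pos: [530.4, -164.6, 91.9]
tcp_rot: [-3.14, -0.001, 1.624]
force: [-2.8, 0.2, 1.6]
width: 0.4
grip_force: 1.5
time_s: 8.98
tool_pos: [551.4, -156.8, 91.8]
tcp_rot: [-3.14, 0.0, 1.624]
force: [-4.7, 0.6, 0.1]
width: 0.6
grip_force: 2.6
time_s: 9.6
tool_pos: [553.9, -156.1, 91.6]
tcp_rot: [-3.134, -0.001, 1.622]
force: [-14.1, -0.9, 7.6]
width: 0.4
grip_force: 7.3
```

```bash
python3 -m jog '{"linear":[[0,0,0],[0,0,0],[0,0,0],[0,0,0]],"roll":[0,0,0,0],"grip":[1,1,1,1]}'
python3 - <<'E'
from rig import ctrl
import cv2
cv2.imwrite("pics/final.png",cv2.resize(ctrl.read_camera("scene")["img"][130:300,210:380],None,fx=3.5,fy=3.5,interpolation=cv2.INTER_CUBIC))
E
```

```text
time_s: 10.1
tool_pos: [553.8, -156.2, 91.6]
tcp_rot: [-3.134, -0.001, 1.622]
force: [-13.5, 0.2, 7.6]
width: 0.5
grip_force: 7.3
```

View pics/final.png

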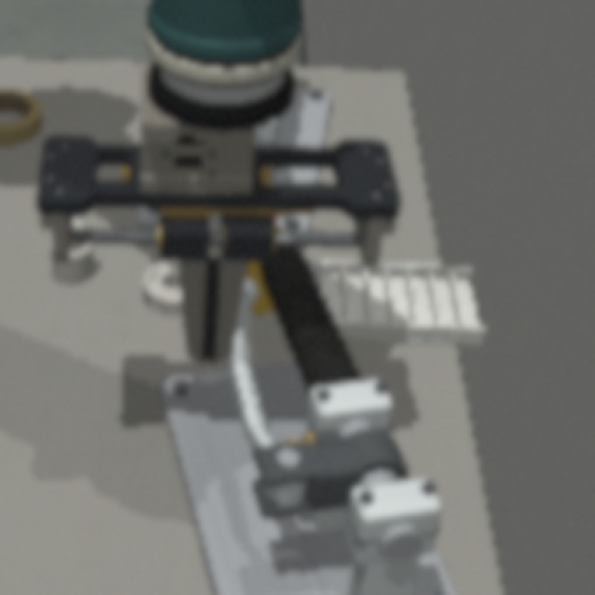

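The lever is in against its stop again: the ball is at (248,288), clear of the bar, and the finger is on the outer face, holding steadily with about 14 N. Handing in.

```bash
python3 -c "
from rig import ctrl
print(ctrl.sign_off())"
```

```text
the job is handed in; nothing more can be done
None
```

I pressed the long lever to its stop, let it spring fully out, then pressed it in again and handed in with it held there at about 14 N; the short lever and loose things were left alone, and the sign-off returned no verdict.

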